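# Return the two reading-room bar weights to their slots in the weights drawer

### The job

Put the two steel bar weights lying on the manuscript volumes back into the weights drawer, each flat at the bottom of its own slot: the slot cut to its length, labelled with its outline. The black spectacles case lies in the drawer's way: first move it to the grey felt pad, laid flat along the middle of the pad, then pull the drawer fully open (the case must not be bumped by the drawer or the drawer unit), and leave the drawer open. Do not disturb the other loose things: the round weight on the register, the stand magnifier, the pencil jar and the brush.

Things in the scene. Friction and masses are not known exactly. Their poses are not given: they have to be found in the camera images.
- cabinet: Low brown wooden drawer unit, 240 mm deep (its x), 260 mm wide (its y), 90 mm high, fixed on the desk at the far side. Origin: centre of its underside, on the desk; x points away from the robot, so the drawer opens towards -x of this frame. The shut drawer's front face is at x = -120 mm. The unit counts with its drawer.
- drawer (a joint): How far the drawer is out along the unit's -x: 0 m shut, 0.175 m fully open (stop). Starts up to 15 mm out, resists with about 1 N plus 4 N per m/s, stays where left. Front panel 15 mm thick, 254 mm wide, 14 to 76 mm above the desk. Behind it a grey insert 160 mm deep, 222 mm wide, its flat top 46 mm above the desk, with three recesses; the drawer's side walls stand 4 mm above it.
- drawer_handle (a point): Middle of the drawer's steel bar handle: a horizontal round bar 11 mm thick and 110 mm long along the unit's y, its axis 42 mm in front of the drawer's front face and 52 mm above the desk. Axes as the drawer unit. Can be pinched from above, one finger in the 36 mm gap behind it.
- slot_long (a point): Floor centre (34 mm above the desk) of the long slot in the grey insert, 156 x 34 mm, 12 mm deep, length along this frame's y (axes as the drawer unit). Moves with the drawer. It is the one next to the front panel, its centre 50 mm behind the panel's inner side. A white label card with a long black bar lies by it.
- slot_short (a point): Floor centre (34 mm above the desk) of the short slot, 106 x 34 mm, 12 mm deep, length along this frame's y (axes as the drawer unit). Moves with the drawer. 65 mm farther back than the long slot and 52 mm to -y; left of it is a round recess 70 mm across, which stays empty. Its label card has a short black bar.
- bar_long: Long plain steel-cased bar weight, 150 x 28 x 32 mm (x, y, z), about 0.7 kg. Origin: centre of its underside; x along its length. Lies flat on one of the two manuscript volumes, at any of many headings. Belongs in the long slot.
- bar_short: Short plain steel-cased bar weight, 100 x 28 x 32 mm (x, y, z), about 0.46 kg, same section as the long one. Origin: centre of its underside; x along its length. Lies flat on the other manuscript volume. Belongs in the short slot.
- case: Closed black spectacles case with rounded edges, 160 x 54 x 36 mm (x, y, z), about 0.14 kg. Origin: centre of its underside; x along its length. Lies on the desk in front of the drawer, roughly across its path.
- pad: Grey felt pad, 200 x 100 mm (x, y), 3 mm thick, fixed flat on the desk on the robot's right. Origin: centre of its underside, on the desk; x along its length.
- volume_near: Bundle of old manuscript pages, 150 x 200 x 45 mm (x, y, z), fixed, front left. Origin: centre of its underside, on the desk. One bar weight lies on it.
- volume_far: Bundle of old manuscript pages like the near one, 150 x 200 x 45 mm, fixed, farther back on the left. Origin: centre of its underside, on the desk. The other bar weight lies on it.
- weight_round: Bystander: round steel weight, 64 mm across, 46 mm high with its knob, on the register (a page bundle 170 x 200 x 30 mm, back right). It stays there. Origin: centre of its underside.
- loupe: Bystander: black and glass stand magnifier, 60 mm across, 119 mm high, on the desk between the near volume and the drawer. Origin: centre of its underside.
- jar: Bystander: white pencil jar, 76 mm across, 100 mm high, 170 mm with its pencils, on the desk at the left beyond the volumes. Origin: centre of its underside.
- brush: Bystander: dusting brush about 190 mm long, lying on the desk to the right of the pad. Origin: under its middle; x along its length.

How it is judged:
On the way, in this order (a step that is already met when the one before it is completed fails the run):
1. the spectacles case lies released on the felt pad (horizontal distance between case and pad below 0.03 m and height (world z) of case between 0 and 0.009 m and angle between case's own z axis and vertical below 0.15 rad and angle between the x axis of case and the x axis of pad, either way round below 0.3 rad and linear speed of case below 0.02 m/s and contact force between the fingers and case below 0.1 N), for 0.2 s.
2. the drawer is pulled fully open (value of joint drawer above 0.155 m), for 0.2 s.
At the end, for the whole second after the job is handed in: Each bar at rest in its own slot (8 mm of its centre, 4 mm of its floor, in line within 0.12 rad, level within 0.1); the case flat, released and at rest on the pad (30 mm of its centre, in line within 0.3 rad, either way round, level within 0.15); the drawer at least 145 mm out (all of step 1 and horizontal distance between bar_long and slot_long below 0.008 m and z of bar_long in the frame of slot_long between -0.004 and 0.004 m and angle between the x axis of bar_long and the y axis of slot_long, either way round below 0.12 rad and angle between each of bar_long, bar_short's own z axis and vertical below 0.1 rad and linear speed of each of bar_long, bar_short below 0.02 m/s and horizontal distance between bar_short and slot_short below 0.008 m and z of bar_short in the frame of slot_short between -0.004 and 0.004 m and angle between the x axis of bar_short and the y axis of slot_short, either way round below 0.12 rad and value of joint drawer above 0.145 m); the robot touches nothing.
It fails at once if the drawer or the drawer unit bumps the spectacles case (over 1 N) (contact force between case and cabinet above 1 N).
It fails at once if the round weight is shifted by more than 20 mm (distance of weight_round from where it was at the start of the episode above 0.02 m).
It fails at once if the stand magnifier is shifted by more than 20 mm (distance of loupe from where it was at the start of the episode above 0.02 m).
It fails at once if the pencil jar is shifted by more than 20 mm (distance of jar from where it was at the start of the episode above 0.02 m).
It fails at once if the brush is shifted by more than 20 mm (distance of brush from where it was at the start of the episode above 0.02 m).
It also fails if it takes over 72 s, if anything falls off the work surface, if the arm or the gripper's body presses on something with over 40 N, if the wrist force passes 120 N, or if a joint passes its speed limit or range.

### The arm

A 7-joint arm with a two-finger parallel gripper is mounted at the origin on the work surface. World frame = base frame: x ahead of the robot, y to its left, z up, the work surface at z = 0. Lengths are in m, angles in rad, forces in N, time in s.
With the tool pointing down it reaches from about 0.425 to 0.875 m from the base axis. Payload 8.4 kg.
Tool frame: the origin (TCP) lies on the centre line of the jaws, within the pads' length; the fingertips stand tip_reach ahead of it and the grasp point (between the pads) lies 11 mm behind it (tip_reach is the distance from the TCP to the fingertips, in m); z points along the fingers, y is the line along which they close (so a half turn about z gives the same grasp; the last joint's range is limited). The gripper opens to 87 mm and grips with 3 to 60 N. Pads are 19 mm wide; open, the fingers measure 117 mm over their backs; the gripper's body (75 mm by 190 mm) begins 51 mm behind the grasp point.
Start: joints at [-1.375, 0.333, 0.04, 1.465, -0.013, 1.343, -0.059], TCP at [0.189, 0.622, 0.209] pointing down, gripper open.
Joint ranges: [-2.58, 2.58], [-0.38, 2.09], [-1.3, 1.39], [0.25, 2.4], [-1.5, 4.64], [0.08, 2.09], [-2.65, 2.65]. Speed limits (rad/s): [2.22, 2.22, 2.79, 2.79, 3.14, 3.14, 3.14].

### API

Orientations are given as a unit quaternion [x, y, z, w].
In Python, from plant import get_state, grab_frame, camera_params, hand_in, tip_reach gives the robot as it stands.
- The arm moves only by the tool play_rows, never from a script. Its argument "plan" is a list of rows, each an object of numbers: "dx", "dy", "dz": the shift along the tool's x, y, z in cm; "spin": the turn about the tool's z in degrees. In form: [{"dx": .., "dy": .., "dz": .., "spin": ..}, ...]. A call has 1 to 10 rows; each row shifts and turns the commanded pose from where the row before left it, along the tool's axes as they then stand; what a row does not reach is not made up. A row lasts 1/10 s, in which the tool goes at most 50 mm and 8.59 degrees, less where a joint would pass 70% of its speed; a pose out of reach is approached as far as the arm can. A call is refused whole if a number of a shift passes 5 or a number of a turn 8.59, either way. A call with a gripper value outside its range is refused whole. "hand" is the finger opening in cm, from 0 to 8.7, set as the call begins (left out, the last holds). The fingers move at their own pace and stop on an object; "grip_force" is the grip in N (left out, the last holds). Time passes only in rows, so rows that do not move let the fingers close. It gives the time, the measured TCP pose, the force, the opening and the grip force at its end, in the units of the state.
- get_state(): the state, without advancing time (a new reading comes with each control period).
- grab_frame(name): name is "side" or "top"; returns the picture (420x560x3 uint8, red, green, blue); there is no depth.
- camera_params(name): a dict with "fx", "fy", "cx", "cy" (pixels), "dist_coeffs" ([k1, k2, p1, p2, k3] as OpenCV has them; the pictures are not rectified), "pose" (4x4, takes a point from camera to world coordinates). Camera axes: x right, y down, z forward; pixel columns grow to the right and rows downward; lengths in m; the calibration is good to about 2 mm. A picture is of the moment at which its call begins. camera_params takes no time and is no camera call.
- hand_in(): hands the job in; it is judged then, once.
The state is a dict: "clock": time; "q": joint angles; "qd": joint speeds; "joint_efforts": joint torques, N m; "position": TCP position; "ee_rot": TCP orientation; "ft_force": force on the tool from outside, world axes, zero at the start; "wrist_torque": the same for the moment, N m; "opening": finger opening in m; "gripper_force": force on a finger pad.
Only numpy, scipy, OpenCV 4.12 (cv2) and the standard library are available. Lean on these libraries where they do the work, as an engineer would, in place of code of your own. Each camera call takes 0.05 s, during which the arm holds its last target. There are 200 camera calls.

## Working session

There is one attempt and no reset: what is moved stays moved. The work goes in short steps, Python scripts to look and compute and a tool call to move; the robot and the scene stay as the last step left them, time stands still between calls to the robot, and variables do not carry over. Pictures are saved under pics/ and viewed, at most 12 in all, crops included, and the job is handed in when it is done.

Besides the shell and the picture viewer there is one more tool, called after ">>>" by a JSON object that holds its "api" and its "payload". play_rows: Moves the arm, as the interface text tells. Its arguments: {"type":"object","properties":{"plan":{"type":"array","items":{"type":"object","properties":{"dx":{"type":"number"},"dy":{"type":"number"},"dz":{"type":"number"},"spin":{"type":"number"}}}},"hand":{"type":"number"},"grip_force":{"type":"number"}},"required":["plan"]}

```bash
mkdir -p pics; ls; python3 - <<'E'
from plant import *
import cv2,numpy as np
print(get_state(),tip_reach)
for n in("side","top"):
    im=grab_frame(n); cv2.imwrite(f"pics/{n}0.png",im[:,:,::-1]); print(n,camera_params(n))
E
```

```text
pics
{'clock': 0.0, 'q': array([-1.37521929,  0.33390923,  0.03989897,  1.4662974 , -0.0133958 ,
        1.34331544, -0.0585041 ]), 'qd': array([ 0.00058704,  0.0009014 , -0.00222763,  0.00027831, -0.00096018,
       -0.00086468, -0.00037507]), 'joint_efforts': array([-3.48436724e-04, -6.56368518e+01,  1.33500662e+00, -4.03807175e+01,
       -5.97811653e-02,  4.47225245e-02,  1.08657719e-04]), 'position': array([0.18874164, 0.62146081, 0.20844795]), 'ee_rot': array([ 1.46877428e-01,  9.89154351e-01, -8.29466969e-04, -6.00265001e-05]), 'ft_force': array([-0.43008631,  0.15041275,  0.44563416]), 'wrist_torque': array([-0.05537524, -0.00246792, -0.03132936]), 'gripper_force': 0.0, 'opening': 0.08704805431373838} 0.008
side {'fx': 405.1676805114622, 'fy': 405.1676805114622, 'cx': 280.4253013249453, 'cy': 204.67096664425475, 'dist_coeffs': array([-0.0419973,  0.       ,  0.       ,  0.       ,  0.       ]), 'pose': array([[ 0.88790525, -0.3568431 ,  0.2903227 ,  0.18846716],
       [-0.46000326, -0.68238895,  0.56810414, -0.86764628],
       [-0.00461104, -0.63797204, -0.77004572,  1.17490188],
       [ 0.        ,  0.        ,  0.        ,  1.        ]])}
top {'fx': 381.1826547916373, 'fy': 381.1826547916373, 'cx': 283.65509985322984, 'cy': 214.49818265846415, 'dist_coeffs': array([-0.11004651,  0.        ,  0.        ,  0.        ,  0.        ]), 'pose': array([[ 0.02677978, -0.98197311,  0.18711401,  0.41015549],
       [-0.99963451, -0.0256133 ,  0.0086494 , -0.03610698],
       [-0.00370087, -0.18727725, -0.98230012,  1.08243522],
       [ 0.        ,  0.        ,  0.        ,  1.        ]])}
```

View pics/top0.png

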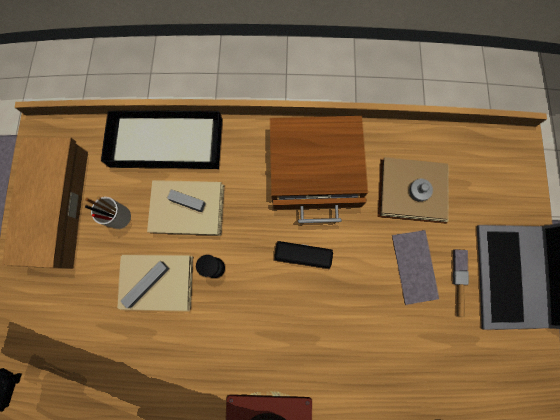

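View pics/side0.png

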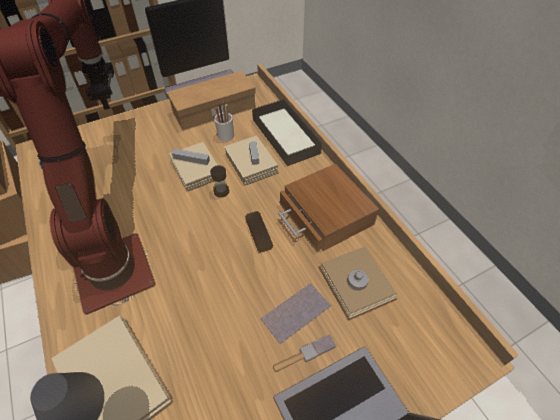

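The top view (up is +x, left is +y) shows:

| Item | Pixel |
|---|---|
| Long bar, on the near volume | (144,284) |
| Short bar, on the far volume | (186,200) |
| Loupe | (209,266) |
| Case | (304,255) |
| Handle | (320,220) |
| Pad | (415,267) |
| Brush | (460,280) |

The side view shows the case at (259,231), the handle at (291,223), the pad at (296,312), the long bar at (191,157) and the short bar at (254,152).

```bash
cat > h.py <<'E'
import cv2,numpy as np
from plant import *
P={n:camera_params(n) for n in("side","top")}
def KD(n):
    p=P[n]; return np.array([[p['fx'],0,p['cx']],[0,p['fy'],p['cy']],[0,0,1.]]),p['dist_coeffs']
def ray(n,uv):
    K,D=KD(n); x=cv2.undistortPoints(np.float64(uv).reshape(-1,1,2),K,D)[:,0]
    T=P[n]['pose']; return T[:3,3],np.c_[x,np.ones(len(x))]@T[:3,:3].T
def plane(n,uv,z):
    o,d=ray(n,uv); return o+d*((z-o[2])/d[:,2:3])
def tri(a,b):  # top px, side px -> midpoint, gap
    (o1,d1),(o2,d2)=ray("top",a),ray("side",b); out=[]
    for p,q in zip(d1,d2):
        s=np.linalg.lstsq(np.c_[p,-q],o2-o1,rcond=None)[0]; A=o1+p*s[0];B=o2+q*s[1]
        out.append(np.r_[(A+B)/2,np.linalg.norm(A-B)])
    return np.array(out)
def proj(n,X):
    K,D=KD(n); T=np.linalg.inv(P[n]['pose']); return cv2.projectPoints(np.float64(X).reshape(-1,3),cv2.Rodrigues(T[:3,:3])[0],T[:3,3],K,D)[0][:,0]
def blob(n,im,roi,f):
    x0,y0,x1,y1=roi; c=im[y0:y1,x0:x1]; hsv=cv2.cvtColor(c,cv2.COLOR_RGB2HSV).astype(int)
    m=f(hsv).astype(np.uint8); cs,_=cv2.findContours(m,cv2.RETR_EXTERNAL,cv2.CHAIN_APPROX_NONE)
    k=max(cs,key=cv2.contourArea).reshape(-1,2)+[x0,y0]; return k.astype(np.float64)
def rect(X):
    (c,s,a)=cv2.minAreaRect(np.float32(X[:,:2]*1000)); 
    if s[0]<s[1]: s=s[::-1]; a+=90
    return np.round(c,1),np.round(s,1),round((a+90)%180-90,1)
def crop(im,c,r,k): x,y=c; return cv2.resize(im[y-r:y+r,x-r:x+r],(k,k),interpolation=cv2.INTER_CUBIC)
E
python3 - <<'E'
from h import *
t=cv2.imread('pics/top0.png')[:,:,::-1];s=cv2.imread('pics/side0.png')[:,:,::-1]
a=[crop(t,(144,284),33,260),crop(t,(186,200),33,260),crop(t,(319,215),33,260),crop(s,(191,157),33,260),crop(s,(254,152),33,260),crop(s,(291,223),33,260)]
cv2.imwrite('pics/crops.png',np.vstack([np.hstack(a[:3]),np.hstack(a[3:])])[:,:,::-1])
gr=lambda h:(h[...,1]<60)&(h[...,2]>70); dk=lambda h:h[...,2]<60
for nm,rt,rs,f,z in [("case",(265,235,340,275),(240,205,280,255),dk,.036),("pad",(385,225,445,310),(255,275,340,345),lambda h:(h[...,1]<70)&(h[...,2]>50),.003),("long",(118,256,172,310),(168,145,212,168),gr,.077),("short",(162,185,210,215),(243,138,264,168),gr,.077)]:
    kt,ks=blob("top",t,rt,f),blob("side",s,rs,f)
    print(nm,"top",rect(plane("top",kt,z)),"side",rect(plane("side",ks,z)))
    ct,cs_=[np.mean(cv2.boxPoints(cv2.minAreaRect(np.float32(k))),0) for k in(kt,ks)]
    print("  tri",tri(ct,cs_).round(4), ct,cs_)
E
```

```text
case top (array([498.7, -83.3]), array([158.5,  54.6]), 82.5) side (array([521.2, -69.6]), array([23.3,  4.9]), 85.7)
  tri [[ 0.5054 -0.0847  0.0597  0.018 ]] [303.1257  254.70407] [261.60004 222.70003]
pad top (array([ 475. , -405.1]), array([198.9,  99.8]), 10.0) side (array([ 474.8, -405.3]), array([199.7, 100.8]), 9.9)
  tri [[ 0.474  -0.4052  0.0023  0.0007]] [415.10718 266.671  ] [295.25998 311.68   ]
long top (array([404.5, 340.3]), array([149.2,  28.3]), -41.7) side (array([402.1, 325.8]), array([164.4,  59.1]), -42.3)
  tri [[0.4052 0.3474 0.057  0.0013]] [142.99107 283.99136] [190.13586 156.27548]
short top (array([636.8, 241.9]), array([102.5,  28.1]), 72.3) side (array([632.4, 229. ]), array([134.6,  31.5]), 71.9)
  tri [[0.6406 0.2474 0.0563 0.0014]] [185.53897 199.38866] [253.7973  152.78378]
```

View pics/crops.png

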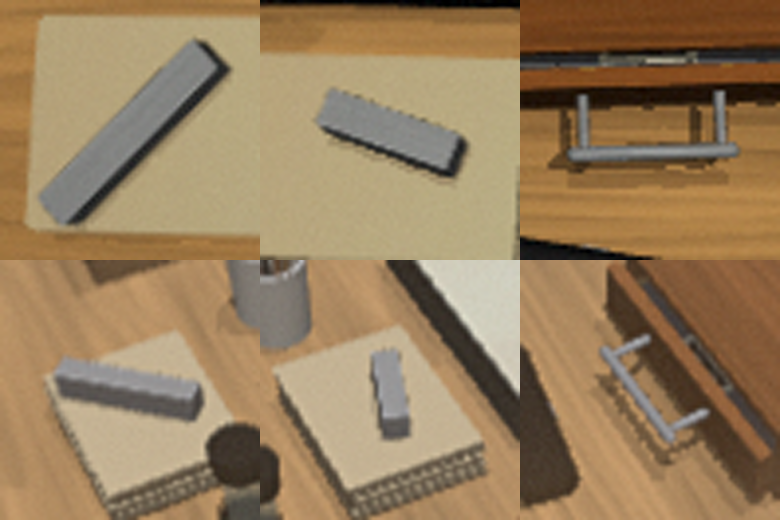

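The crops show clean lit top faces on both bars and a handle bar whose ends are clear in both views: top (298,222) and (342,220), side (279,213) and (296,235).

```bash
python3 - <<'E'
from h import *
t=cv2.imread('pics/top0.png')[:,:,::-1];s=cv2.imread('pics/side0.png')[:,:,::-1]
H=tri([[298.2,221.6],[341.8,220.1]],[[279.1,213.3],[296.1,235.2]]);print("handle",H.round(4),"len",np.linalg.norm(H[0,:2]-H[1,:2]))
Ht=plane("top",[[298.2,221.6],[341.8,220.1]],.052);print(Ht.round(4),"head",np.degrees(np.arctan2(*(Ht[0]-Ht[1])[[1,0]])))
# bar ends of top-face: centre of end edges, predict in side at z .077 and compare
for nm,c,L,a in[("long",(404.5,340.3),75,-41.7),("short",(636.8,241.9),50,72.3)]:
    u=np.array([np.cos(np.radians(a)),np.sin(np.radians(a))]);v=np.array([-u[1],u[0]])
    X=[np.r_[np.array(c)+i*L*u+j*14*v,77]/1000 for i in(-1,1) for j in(-1,1)]
    print(nm,((proj("side",X)-([158,124] if nm=="long" else [221,119]))*260/66+([0,260] if nm=="long" else [260,260])).round(0).tolist())
for th in(40,60,80,100):
    k=blob("side",s,(235,200,285,262),lambda h:h[...,2]<th);print(th,rect(plane("side",k,.018)))
kt=blob("top",t,(265,235,340,275),lambda h:h[...,2]<60);ct=np.mean(cv2.boxPoints(cv2.minAreaRect(np.float32(kt))),0)
k=blob("side",s,(235,200,285,262),lambda h:h[...,2]<70);cs=np.mean(cv2.boxPoints(cv2.minAreaRect(np.float32(k))),0);print("case tri",tri(ct,cs))
print("loupe top",plane("top",[[206,266]],.119),plane("top",[[216,267]],.0),"jar",plane("top",[[100,213]],.1))
# drawer/cabinet: front panel edge of cabinet top
print("cab corners",plane("top",[[272,203],[365,194],[270,117],[362,117]],.09).round(3))
E
```

```text
handle [[ 0.5901 -0.068   0.0462  0.0028]
 [ 0.5944 -0.1866  0.0578  0.0011]] len 0.11869371504428046
[[ 0.5877 -0.0674  0.052 ]
 [ 0.5949 -0.1873  0.052 ]] head 93.4725451583708
long [[49.0, 374.0], [61.0, 356.0], [189.0, 399.0], [199.0, 380.0]]
short [[408.0, 415.0], [380.0, 418.0], [395.0, 348.0], [368.0, 351.0]]Traceback (most recent call last):
  File "<stdin>", line 11, in <module>
  File "h.py", line 22, in blob
    k=max(cs,key=cv2.contourArea).reshape(-1,2)+[x0,y0]; return k.astype(np.float64)
      ~~~^^^^^^^^^^^^^^^^^^^^^^^^
ValueError: max() iterable argument is empty
```

The predicted bar corners agree with the side view to about 1 px, so the 77 mm height holds. The handle's height is consistent too. I'll start by moving to above the case.

>>> {"api": "play_rows", "payload": {"plan": [{"dx": -3.73, "dy": -2.39}, {"dx": -3.73, "dy": -2.39}, {"dx": -3.73, "dy": -2.39}, {"dx": -3.73, "dy": -2.39}, {"dx": -3.73, "dy": -2.39}, {"dx": -3.73, "dy": -2.39}, {"dx": -3.73, "dy": -2.39}, {"dx": -3.73, "dy": -2.39}], "hand": 8.7}}

```text
invalid input
```

>>> {"api": "play_rows", "payload": {"plan": [{"spin": 8.06}, {"spin": 8.06}, {"spin": 8.06}, {"spin": 8.06}, {"spin": 8.06}, {"spin": 8.06}, {"spin": 8.06}, {"spin": 8.06}, {"spin": 8.06}, {"spin": 8.06}]}}

```text
invalid input
```

>>> {"api": "play_rows", "payload": {"plan": [{"dx": -3.73, "dy": -2.39, "dz": 0, "spin": 0}, {"dx": -3.73, "dy": -2.39, "dz": 0, "spin": 0}, {"dx": -3.73, "dy": -2.39, "dz": 0, "spin": 0}, {"dx": -3.73, "dy": -2.39, "dz": 0, "spin": 0}, {"dx": -3.73, "dy": -2.39, "dz": 0, "spin": 0}, {"dx": -3.73, "dy": -2.39, "dz": 0, "spin": 0}, {"dx": -3.73, "dy": -2.39, "dz": 0, "spin": 0}, {"dx": -3.73, "dy": -2.39, "dz": 0, "spin": 0}], "hand": 8.7, "grip_force": 20}}

```text
clock: 0.9
position: [0.4196, 0.3505, 0.2092]
ee_rot: [0.147, 0.989, -0.0, -0.0]
ft_force: [2.0, 0.7, 0.4]
opening: 0.0869
gripper_force: 0.0
```

>>> {"api": "play_rows", "payload": {"plan": [{"dx": 0, "dy": 0, "dz": 0, "spin": 8.06}, {"dx": 0, "dy": 0, "dz": 0, "spin": 8.06}, {"dx": 0, "dy": 0, "dz": 0, "spin": 8.06}, {"dx": 0, "dy": 0, "dz": 0, "spin": 8.06}, {"dx": 0, "dy": 0, "dz": 0, "spin": 8.06}, {"dx": 0, "dy": 0, "dz": 0, "spin": 8.06}, {"dx": 0, "dy": 0, "dz": 0, "spin": 8.06}, {"dx": 0, "dy": 0, "dz": 0, "spin": 8.06}, {"dx": 0, "dy": 0, "dz": 0, "spin": 8.06}, {"dx": 0, "dy": 0, "dz": 0, "spin": 8.06}]}}

```text
clock: 1.9
position: [0.4186, 0.3521, 0.209]
ee_rot: [0.754, 0.657, -0.0, 0.0]
ft_force: [0.4, -0.0, -0.3]
opening: 0.0869
gripper_force: 0.0
```

>>> {"api": "play_rows", "payload": {"plan": [{"dx": -4.21, "dy": 1.36, "dz": 0, "spin": 0}, {"dx": -4.21, "dy": 1.36, "dz": 0, "spin": 0}, {"dx": -4.21, "dy": 1.36, "dz": 0, "spin": 0}, {"dx": -4.21, "dy": 1.36, "dz": 0, "spin": 0}, {"dx": -4.21, "dy": 1.36, "dz": 0, "spin": 0}, {"dx": -4.21, "dy": 1.36, "dz": 0, "spin": 0}, {"dx": -4.21, "dy": 1.36, "dz": 0, "spin": 0}, {"dx": -4.21, "dy": 1.36, "dz": 0, "spin": 0}, {"dx": -4.21, "dy": 1.36, "dz": 0, "spin": 0}, {"dx": -4.21, "dy": 1.36, "dz": 0, "spin": 0}]}}

```text
clock: 2.9
position: [0.4986, -0.0846, 0.2094]
ee_rot: [0.752, 0.659, 0.0, -0.0]
ft_force: [1.3, -0.3, -0.1]
opening: 0.0867
gripper_force: 0.0
```

```bash
cat >> h.py <<'E'
def to(x,y,z,yaw=None):  # remaining shift in tool axes (cm), spin (deg) ; yaw = world heading of tool y, mod 180
    from scipy.spatial.transform import Rotation as R
    s=get_state(); M=R.from_quat(s['ee_rot']).as_matrix(); d=M.T@(np.array([x,y,z])-s['position'])*100
    h=np.degrees(np.arctan2(M[1,1],M[0,1])); sp=None if yaw is None else round((h-yaw+90)%180-90,2)
    print("t",round(s['clock'],2),"pos",s['position'].round(4),"yhead",round(h,2),"| d cm",d.round(2),"spin",sp,"F",s['ft_force'].round(1),"tilt",M[2,2].round(4),"q7",round(s['q'][6],2))
E
python3 - <<'E'
from h import *
s=cv2.imread('pics/side0.png')[:,:,::-1];t=cv2.imread('pics/top0.png')[:,:,::-1]
dk=lambda h:h[...,2]<80
k=blob("side",s,(235,200,285,262),dk);print(rect(plane("side",k,.018)))
kt=blob("top",t,(265,235,340,275),dk);print(rect(plane("top",kt,.030)))
m=[np.mean(cv2.boxPoints(cv2.minAreaRect(np.float32(q))),0) for q in(kt,k)];print("case tri",tri(*m))
to(.499,-.083,.018,-7.5)
E
```

```text
(array([500.8, -83.5]), array([169.4,  53.6]), 82.4)
(array([499.2, -83.1]), array([160.3,  56.1]), 82.7)
case tri [[ 0.50089296 -0.08406474  0.01405145  0.00098841]]
t 2.9 pos [ 0.4986 -0.0846  0.2094] yhead -7.48 | d cm [ 0.16  0.02 19.14] spin 0.02 F [ 1.3 -0.3 -0.1] tilt -1.0 q7 -0.03
```

>>> {"api": "play_rows", "payload": {"plan": [{"dx": 0.1, "dy": 0.1, "dz": 4, "spin": 0}, {"dx": 0, "dy": 0, "dz": 4, "spin": 0}, {"dx": 0, "dy": 0, "dz": 4, "spin": 0}, {"dx": 0, "dy": 0, "dz": 3.5, "spin": 0}, {"dx": 0, "dy": 0, "dz": 2.2, "spin": 0}, {"dx": 0, "dy": 0, "dz": 1.4, "spin": 0}, {"dx": 0, "dy": 0, "dz": 0, "spin": 0}]}}

```text
clock: 3.6
position: [0.4986, -0.0821, 0.0169]
ee_rot: [0.752, 0.659, -0.001, -0.001]
ft_force: [-0.7, -0.7, 0.3]
opening: 0.087
gripper_force: 0.0
```

>>> {"api": "play_rows", "payload": {"plan": [{"dx": 0, "dy": 0, "dz": 0, "spin": 0}, {"dx": 0, "dy": 0, "dz": 0, "spin": 0}, {"dx": 0, "dy": 0, "dz": 0, "spin": 0}, {"dx": 0, "dy": 0, "dz": 0, "spin": 0}, {"dx": 0, "dy": 0, "dz": 0, "spin": 0}], "hand": 4, "grip_force": 15}}

```text
clock: 4.1
position: [0.5002, -0.0819, 0.0188]
ee_rot: [0.752, 0.659, 0.0, 0.0]
ft_force: [0.0, -0.0, 1.3]
opening: 0.0549
gripper_force: 0.4
```

>>> {"api": "play_rows", "payload": {"plan": [{"dx": 0, "dy": 0, "dz": 0, "spin": 0}, {"dx": 0, "dy": 0, "dz": 0, "spin": 0}, {"dx": 0, "dy": 0, "dz": -1, "spin": 0}, {"dx": 0, "dy": 0, "dz": -3, "spin": 0}, {"dx": 0, "dy": 0, "dz": -4, "spin": 0}, {"dx": 0, "dy": 0, "dz": -3, "spin": 0}, {"dx": 0, "dy": 0, "dz": 0, "spin": 0}]}}

```text
clock: 4.8
position: [0.5023, -0.0825, 0.1325]
ee_rot: [0.752, 0.659, 0.003, 0.002]
ft_force: [0.1, 0.3, -1.7]
opening: 0.0535
gripper_force: 15.0
```

Force shows the case is held (−1.4 N). I'll carry it to the pad.

>>> {"api": "play_rows", "payload": {"plan": [{"dx": -3.2, "dy": 0.2, "dz": 0, "spin": 0}, {"dx": -4.04, "dy": 0.2, "dz": 0, "spin": 0}, {"dx": -4.04, "dy": 0.2, "dz": 0, "spin": 0}, {"dx": -4.04, "dy": 0.2, "dz": 0, "spin": 0}, {"dx": -4.04, "dy": 0.2, "dz": 0, "spin": 0}, {"dx": -4.04, "dy": 0.2, "dz": 0, "spin": 0}, {"dx": -4.04, "dy": 0.2, "dz": 0, "spin": 0}, {"dx": -3.2, "dy": 0.2, "dz": 0, "spin": 0}, {"dx": -1.6, "dy": 0.2, "dz": 0, "spin": 0}]}}

```text
clock: 5.7
position: [0.4735, -0.4073, 0.1277]
ee_rot: [0.753, 0.658, -0.001, -0.0]
ft_force: [-0.1, -0.5, -0.9]
opening: 0.0534
gripper_force: 15.0
```

>>> {"api": "play_rows", "payload": {"plan": [{"dx": 0, "dy": 0, "dz": 0, "spin": 5}, {"dx": 0, "dy": 0, "dz": 0, "spin": 8.5}, {"dx": 0, "dy": 0, "dz": 0, "spin": 8.5}, {"dx": 0, "dy": 0, "dz": 0, "spin": 8.5}, {"dx": 0, "dy": 0, "dz": 0, "spin": 8.5}, {"dx": 0, "dy": 0, "dz": 0, "spin": 8.5}, {"dx": 0, "dy": 0, "dz": 0, "spin": 8.5}, {"dx": 0, "dy": 0, "dz": 0, "spin": 8.5}, {"dx": 0, "dy": 0, "dz": 0, "spin": 8}, {"dx": 0, "dy": 0, "dz": 0, "spin": 0}]}}

```text
clock: 6.7
position: [0.4753, -0.4036, 0.1275]
ee_rot: [0.996, 0.086, -0.001, -0.0]
ft_force: [-0.8, 0.0, -1.0]
opening: 0.0537
gripper_force: 15.0
```

```bash
python3 - <<'E'
from h import *
t=grab_frame("top");s=grab_frame("side")
a=[crop(s,(296,300),70,390),crop(t,(320,185),60,390)]
cv2.imwrite('pics/c2.png',np.hstack(a)[:,:,::-1])
to(.475,-.405,.022,-80)
E
```

```text
t 6.8 pos [ 0.4754 -0.4038  0.1278] yhead -79.76 | d cm [-0.04  0.12 10.58] spin 0.24 F [-0.1  0.7 -0.2] tilt -1.0 q7 -0.31
```

View pics/c2.png

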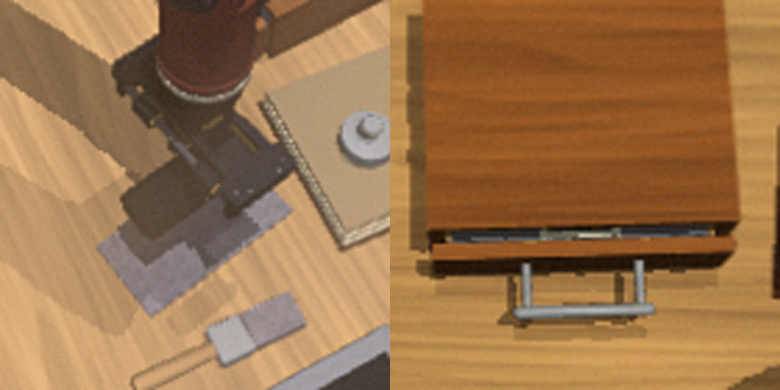

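The case hangs level over the pad and is aligned with it. I'll lower and release it.

>>> {"api": "play_rows", "payload": {"plan": [{"dx": 0, "dy": 0.1, "dz": 2.5, "spin": 0}, {"dx": 0, "dy": 0, "dz": 3, "spin": 0}, {"dx": 0, "dy": 0, "dz": 2.5, "spin": 0}, {"dx": 0, "dy": 0, "dz": 1.5, "spin": 0}, {"dx": 0, "dy": 0, "dz": 0.6, "spin": 0}, {"dx": 0, "dy": 0, "dz": 0.4, "spin": 0}, {"dx": 0, "dy": 0, "dz": 0, "spin": 0}, {"dx": 0, "dy": 0, "dz": 0, "spin": 0}]}}

```text
clock: 7.6
position: [0.4763, -0.4054, 0.0243]
ee_rot: [0.996, 0.087, 0.0, 0.0]
ft_force: [0.4, -0.7, -1.7]
opening: 0.0539
gripper_force: 15.0
```

>>> {"api": "play_rows", "payload": {"plan": [{"dx": 0, "dy": 0, "dz": 0, "spin": 0}, {"dx": 0, "dy": 0, "dz": 0, "spin": 0}, {"dx": 0, "dy": 0, "dz": 0, "spin": 0}, {"dx": 0, "dy": 0, "dz": 0, "spin": 0}, {"dx": 0, "dy": 0, "dz": 0, "spin": 0}, {"dx": 0, "dy": 0, "dz": -2, "spin": 0}, {"dx": 0, "dy": 0, "dz": -4, "spin": 0}, {"dx": 0, "dy": 0, "dz": -5, "spin": 0}, {"dx": 0, "dy": 0, "dz": -5, "spin": 0}, {"dx": 0, "dy": 0, "dz": 0, "spin": 0}], "hand": 7.5}}

```text
clock: 8.6
position: [0.4773, -0.4079, 0.19]
ee_rot: [0.996, 0.087, 0.003, 0.003]
ft_force: [0.4, -1.2, -0.2]
opening: 0.0748
gripper_force: 0.0
```

```bash
python3 - <<'E'
from h import *
t=grab_frame("top");cv2.imwrite('pics/t3.png',t[:,:,::-1])
# handle: grey pixels in front of drawer
x0,y0,x1,y1=290,213,350,226
hsv=cv2.cvtColor(t[y0:y1,x0:x1],cv2.COLOR_RGB2HSV).astype(int)
m=(hsv[...,1]<70)&(hsv[...,2]>80)
print("\n".join("".join("#" if v else "." for v in r) for r in m))
to(.591,-.127,.18,3)
E
```

```text
...........##.................................##............
...........##.................................##............
...........##.................................##............
...........##.................................##............
...........##.................................##............
...........##............................##########.........
.........##########################################.........
........############################################........
........###########################################.........
.........####################...............................
............................................................
............................................................
............................................................
t 8.65 pos [ 0.4769 -0.4065  0.1867] yhead -79.99 | d cm [ 16.09 -25.54   0.64] spin -82.99 F [ 0.5 -0.2 -0.7] tilt -1.0 q7 -0.35
```

>>> {"api": "play_rows", "payload": {"plan": [{"dx": 0, "dy": 0, "dz": 0, "spin": -8.35}, {"dx": 0, "dy": 0, "dz": 0, "spin": -8.35}, {"dx": 0, "dy": 0, "dz": 0, "spin": -8.35}, {"dx": 0, "dy": 0, "dz": 0, "spin": -8.35}, {"dx": 0, "dy": 0, "dz": 0, "spin": -8.35}, {"dx": 0, "dy": 0, "dz": 0, "spin": -8.35}, {"dx": 0, "dy": 0, "dz": 0, "spin": -8.35}, {"dx": 0, "dy": 0, "dz": 0, "spin": -8.35}, {"dx": 0, "dy": 0, "dz": 0, "spin": -8.35}, {"dx": 0, "dy": 0, "dz": 0, "spin": -8.35}], "hand": 3.4}}

```text
clock: 9.65
position: [0.4755, -0.4043, 0.182]
ee_rot: [0.683, 0.731, -0.0, -0.001]
ft_force: [-1.2, 0.1, 0.1]
opening: 0.0341
gripper_force: 0.0
```

>>> {"api": "play_rows", "payload": {"plan": [{"dx": 3.4, "dy": 1.65, "dz": 0, "spin": 0}, {"dx": 3.4, "dy": 1.65, "dz": 0, "spin": 0}, {"dx": 3.4, "dy": 1.65, "dz": 0, "spin": 0}, {"dx": 3.4, "dy": 1.65, "dz": 0, "spin": 0}, {"dx": 3.4, "dy": 1.65, "dz": 0, "spin": 0}, {"dx": 3.4, "dy": 1.65, "dz": 0, "spin": 0}, {"dx": 3.4, "dy": 1.65, "dz": 0, "spin": 0}, {"dx": 3.4, "dy": 1.65, "dz": 0, "spin": 0}, {"dx": 0, "dy": 0, "dz": 0, "spin": 0}]}}

```text
clock: 10.55
position: [0.5925, -0.118, 0.1815]
ee_rot: [0.682, 0.731, 0.0, -0.002]
ft_force: [0.5, -0.3, -0.2]
opening: 0.0343
gripper_force: 0.0
```

```bash
python3 - <<'E'
from h import *
t=grab_frame("top");s=grab_frame("side");dk=lambda h:h[...,2]<80
k=blob("top",t,(385,225,445,310),dk);print("case",rect(plane("top",k,.033)))
k2=blob("side",s,(250,270,340,345),dk);print("case side",rect(plane("side",k2,.02)),tri(*[np.mean(cv2.boxPoints(cv2.minAreaRect(np.float32(q))),0) for q in(k,k2)]))
print(plane("top",[[319.9,220.4]],.052))
to(.592,-.127,.053,3.5)
E
```

```text
case (array([ 472.3, -398.4]), array([160.3,  68. ]), 9.9)
case side (array([ 503.9, -425.2]), array([22.9,  4.4]), 7.3) [[ 0.49056393 -0.41474883  0.00307172  0.03604481]]
[[ 0.59254292 -0.12695962  0.052     ]]
t 10.65 pos [ 0.5907 -0.1242  0.1821] yhead 3.65 | d cm [-0.29  0.14 12.91] spin 0.15 F [-0.9 -0.1  0.2] tilt -1.0 q7 0.4
```

>>> {"api": "play_rows", "payload": {"plan": [{"dx": -0.2, "dy": 0.15, "dz": 3, "spin": 0}, {"dx": 0, "dy": 0, "dz": 3.5, "spin": 0}, {"dx": 0, "dy": 0, "dz": 3, "spin": 0}, {"dx": 0, "dy": 0, "dz": 2, "spin": 0}, {"dx": 0, "dy": 0, "dz": 1, "spin": 0}, {"dx": 0, "dy": 0, "dz": 0.7, "spin": 0}, {"dx": 0, "dy": 0, "dz": 0, "spin": 0}]}}

```text
clock: 11.35
position: [0.5923, -0.128, 0.0511]
ee_rot: [0.685, 0.728, -0.0, -0.0]
ft_force: [0.1, -0.3, 0.8]
opening: 0.0338
gripper_force: 0.0
```

>>> {"api": "play_rows", "payload": {"plan": [{"dx": 0, "dy": 0, "dz": 0, "spin": 0}, {"dx": 0, "dy": 0, "dz": 0, "spin": 0}, {"dx": 0, "dy": 0, "dz": 0, "spin": 0}, {"dx": 0, "dy": 0, "dz": 0, "spin": 0}, {"dx": 0, "dy": 0, "dz": 0, "spin": 0}], "hand": 0.5, "grip_force": 20}}

```text
clock: 11.85
position: [0.5928, -0.1273, 0.0516]
ee_rot: [0.685, 0.728, 0.0, 0.0]
ft_force: [0.3, -0.4, 0.1]
opening: 0.0071
gripper_force: 0.0
```

```bash
python3 - <<'E'
from h import *
s=grab_frame("side");t=grab_frame("top")
cv2.imwrite('pics/c4.png',np.hstack([crop(s,(291,220),40,390),crop(t,(320,215),40,390)])[:,:,::-1])
st=get_state();print(st['opening'],st['gripper_force'],st['ft_force'])
E
```

```text
0.005678882430182758 0.0 [ 0.74893307  0.03422559 -0.4742521 ]
```

View pics/c4.png

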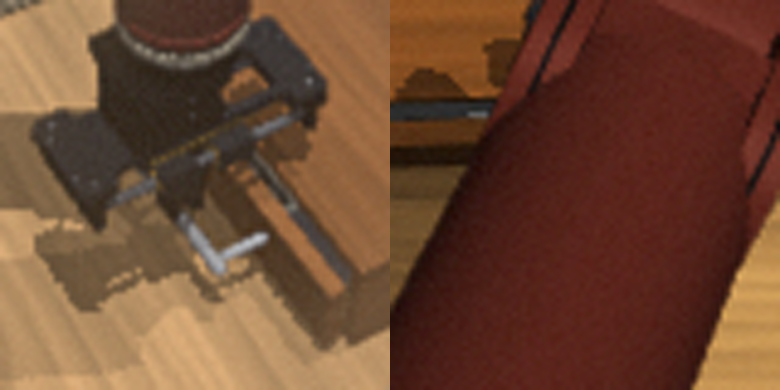

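```bash
python3 - <<'E'
from h import *
st=get_state();p=st['position'];u=np.array([np.cos(np.radians(3.5)),np.sin(np.radians(3.5)),0]);v=np.array([-u[1],u[0],0])
f=lambda X:((proj("side",X)-[251,180])*390/80).round().tolist()
print("tip centre",f(p-[0,0,.008]),"tips outer",f([p-[0,0,.008]+u*.0179,p-[0,0,.008]-u*.0179]),"30mm up outer",f([p+[0,0,.04]+u*.0179,p+[0,0,.04]-u*.0179]))
h=np.array([.5925,-.127,.052]);print("handle ends assumed",f([h+v*.055,h-v*.055]), "end leg foot",f([h-v*.045+u*.042]))
for i in range(12): 
    pass
print(p,st['opening'],st['clock'])
E
```

```text
tip centre [[176.0, 222.0]] tips outer [[198.0, 211.0], [155.0, 232.0]] 30mm up outer [[199.0, 170.0], [155.0, 191.0]]
handle ends assumed [[137.0, 162.0], [217.0, 269.0]] end leg foot [[260.0, 233.0]]
[ 0.59263553 -0.12729531  0.05146311] 0.005678882430182758 11.95
```

The picture is ambiguous: the fingers sit on the handle line, but the opening (6 mm) is below the bar's thickness. I'll close fully as a check.

>>> {"api": "play_rows", "payload": {"plan": [{"dx": 0, "dy": 0, "dz": 0, "spin": 0}, {"dx": 0, "dy": 0, "dz": 0, "spin": 0}, {"dx": 0, "dy": 0, "dz": 0, "spin": 0}], "hand": 0}}

```text
clock: 12.25
position: [0.5926, -0.1273, 0.0513]
ee_rot: [0.685, 0.728, -0.0, -0.0]
ft_force: [-0.1, -1.3, -0.4]
opening: 0.0002
gripper_force: 0.0
```

It closed to zero, so the bar isn't between the pads. I'll reopen and go lower carefully, watching the force.

>>> {"api": "play_rows", "payload": {"plan": [{"dx": 0, "dy": 0, "dz": 0, "spin": 0}, {"dx": 0, "dy": 0, "dz": 0, "spin": 0}, {"dx": 0, "dy": 0, "dz": 0, "spin": 0}, {"dx": 0, "dy": 0, "dz": 0, "spin": 0}, {"dx": 0, "dy": 0, "dz": 0, "spin": 0}, {"dx": 0, "dy": 0, "dz": 0, "spin": 0}], "hand": 3.4}}

```text
clock: 12.85
position: [0.5926, -0.1274, 0.0514]
ee_rot: [0.685, 0.728, -0.0, 0.0]
ft_force: [-0.1, 0.2, -0.3]
opening: 0.0327
gripper_force: 0.0
```

>>> {"api": "play_rows", "payload": {"plan": [{"dx": 0, "dy": 0, "dz": 0.2, "spin": 0}, {"dx": 0, "dy": 0, "dz": 0.2, "spin": 0}, {"dx": 0, "dy": 0, "dz": 0.2, "spin": 0}, {"dx": 0, "dy": 0, "dz": 0.2, "spin": 0}, {"dx": 0, "dy": 0, "dz": 0, "spin": 0}]}}

```text
clock: 13.35
position: [0.5924, -0.1273, 0.043]
ee_rot: [0.685, 0.728, -0.0, -0.0]
ft_force: [0.6, 0.2, -0.5]
opening: 0.0338
gripper_force: 0.0
```

```bash
python3 - <<'E'
from h import *
s=grab_frame("side")
cv2.imwrite('pics/c5.png',cv2.resize(s[190:245,255:330],(750,550),interpolation=cv2.INTER_CUBIC)[:,:,::-1])
p=get_state()['position'];print(p,get_state()['ft_force'],get_state()['opening'])
u=np.array([.998,.061,0]);f=lambda X:((proj("side",X)-[255,190])*10).round().tolist()
T=p-[0,0,.008]
print(f([T+u*.017,T+u*.032,T-u*.017,T-u*.032]),f([T+[0,0,.04]+u*.017,T+[0,0,.04]-u*.017]))
E
```

```text
[ 0.59245652 -0.127341    0.0431577 ] [ 0.32015115  0.40054172 -0.15168983] 0.0339714769515424
[[363.0, 349.0], [399.0, 332.0], [280.0, 390.0], [243.0, 408.0]] [[364.0, 279.0], [280.0, 320.0]]
```

View pics/c5.png

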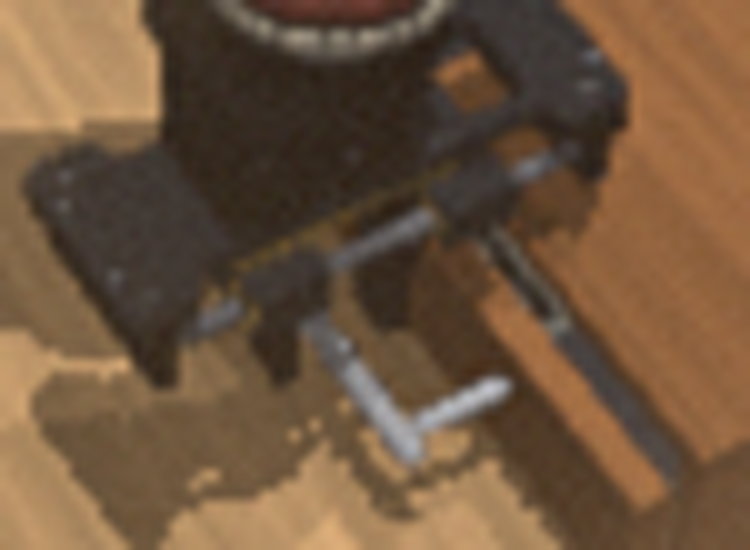

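The fingers now clearly straddle the bar: front finger (275,350), rear (385,290), handle between them. I'll close.

>>> {"api": "play_rows", "payload": {"plan": [{"dx": 0, "dy": 0, "dz": 0.3, "spin": 0}, {"dx": 0, "dy": 0, "dz": 0, "spin": 0}, {"dx": 0, "dy": 0, "dz": 0, "spin": 0}, {"dx": 0, "dy": 0, "dz": 0, "spin": 0}, {"dx": 0, "dy": 0, "dz": 0, "spin": 0}, {"dx": 0, "dy": 0, "dz": 0, "spin": 0}, {"dx": 0, "dy": 0, "dz": 0, "spin": 0}], "hand": 0}}

```text
clock: 14.1
position: [0.5927, -0.1273, 0.0405]
ee_rot: [0.685, 0.728, 0.0, 0.0]
ft_force: [0.9, 0.3, -0.9]
opening: 0.0093
gripper_force: 19.5
```

Gripped: 9.3 mm opening at 19.5 N. The fingertips evidently sit higher than tip_reach implies, so I'll calibrate that later by touch. Now I'll pull the drawer.

>>> {"api": "play_rows", "payload": {"plan": [{"dx": 0, "dy": -0.6, "dz": 0, "spin": 0}, {"dx": 0, "dy": -1.5, "dz": 0, "spin": 0}, {"dx": 0, "dy": -2, "dz": 0, "spin": 0}, {"dx": 0, "dy": -2, "dz": 0, "spin": 0}, {"dx": 0, "dy": -2, "dz": 0, "spin": 0}, {"dx": 0, "dy": -2, "dz": 0, "spin": 0}, {"dx": 0, "dy": -2, "dz": 0, "spin": 0}, {"dx": 0, "dy": -2, "dz": 0, "spin": 0}, {"dx": 0, "dy": -1.5, "dz": 0, "spin": 0}, {"dx": 0, "dy": 0, "dz": 0, "spin": 0}]}}

```text
clock: 15.1
position: [0.4347, -0.136, 0.0404]
ee_rot: [0.685, 0.728, 0.001, -0.001]
ft_force: [-1.4, 2.4, -0.2]
opening: 0.0087
gripper_force: 19.4
```

>>> {"api": "play_rows", "payload": {"plan": [{"dx": 0, "dy": -0.5, "dz": 0, "spin": 0}, {"dx": 0, "dy": -0.5, "dz": 0, "spin": 0}, {"dx": 0, "dy": -0.4, "dz": 0, "spin": 0}, {"dx": 0, "dy": 0, "dz": 0, "spin": 0}]}}

```text
clock: 15.5
position: [0.4269, -0.1375, 0.0422]
ee_rot: [0.685, 0.729, 0.003, 0.003]
ft_force: [6.4, 4.4, 13.0]
opening: 0.006
gripper_force: 18.7
```

>>> {"api": "play_rows", "payload": {"plan": [{"dx": 0, "dy": 0.3, "dz": 0, "spin": 0}, {"dx": 0, "dy": 0, "dz": 0, "spin": 0}, {"dx": 0, "dy": 0, "dz": 0, "spin": 0}, {"dx": 0, "dy": 0, "dz": 0, "spin": 0}, {"dx": 0, "dy": 0, "dz": -2, "spin": 0}, {"dx": 0, "dy": 0, "dz": -4, "spin": 0}, {"dx": 0, "dy": 0, "dz": -5, "spin": 0}, {"dx": 0, "dy": 0, "dz": -5, "spin": 0}, {"dx": 0, "dy": 0, "dz": -2, "spin": 0}, {"dx": 0, "dy": 0, "dz": 0, "spin": 0}], "hand": 4}}

```text
clock: 16.5
position: [0.4274, -0.138, 0.2231]
ee_rot: [0.685, 0.728, 0.002, 0.002]
ft_force: [-0.2, 0.1, -1.2]
opening: 0.0398
gripper_force: 0.0
```

```bash
python3 - <<'E'
from h import *
to(.405,.340,.22,48.3)
E
```

```text
t 16.5 pos [ 0.4274 -0.138   0.2231] yhead 3.49 | d cm [47.84  0.68  0.34] spin -44.81 F [-0.2  0.1 -1.2] tilt -1.0 q7 0.15
```

>>> {"api": "play_rows", "payload": {"plan": [{"dx": 4, "dy": 0.5, "dz": 0, "spin": 0}, {"dx": 4.8, "dy": 0.5, "dz": 0, "spin": 0}, {"dx": 4.8, "dy": 0.5, "dz": 0, "spin": 0}, {"dx": 4.8, "dy": 0.5, "dz": 0, "spin": 0}, {"dx": 4.8, "dy": 0.5, "dz": 0, "spin": 0}, {"dx": 4.8, "dy": -0.3, "dz": 0, "spin": 0}, {"dx": 4.8, "dy": -0.3, "dz": 0, "spin": 0}, {"dx": 4.8, "dy": -0.4, "dz": 0, "spin": 0}, {"dx": 4.8, "dy": -0.4, "dz": 0, "spin": 0}, {"dx": 4.8, "dy": -0.4, "dz": 0, "spin": 0}], "hand": 6}}

```text
clock: 17.5
position: [0.4031, 0.335, 0.2185]
ee_rot: [0.685, 0.728, -0.001, 0.0]
ft_force: [0.4, -0.0, -0.6]
opening: 0.0599
gripper_force: 0.0
```

>>> {"api": "play_rows", "payload": {"plan": [{"dx": 0.6, "dy": 0, "dz": 0, "spin": -7.45}, {"dx": 0, "dy": 0, "dz": 0, "spin": -7.45}, {"dx": 0, "dy": 0, "dz": 0, "spin": -7.45}, {"dx": 0, "dy": 0, "dz": 0, "spin": -7.45}, {"dx": 0, "dy": 0, "dz": 0, "spin": -7.45}, {"dx": 0, "dy": 0, "dz": 0, "spin": -7.45}, {"dx": 0, "dy": 0, "dz": 0, "spin": 0}]}}

```text
clock: 18.2
position: [0.4033, 0.3391, 0.2186]
ee_rot: [0.356, 0.935, -0.001, -0.0]
ft_force: [-0.1, -0.1, 0.5]
opening: 0.0602
gripper_force: 0.0
```

```bash
python3 - <<'E'
from h import *
t=grab_frame("top");s=grab_frame("side");cv2.imwrite('pics/t6.png',t[:,:,::-1]);cv2.imwrite('pics/s6.png',s[:,:,::-1])
cv2.imwrite('pics/c6.png',np.hstack([cv2.resize(t[185:285,265:365],(400,400),interpolation=cv2.INTER_CUBIC),cv2.resize(s[180:280,225:325],(400,400),interpolation=cv2.INTER_CUBIC)])[:,:,::-1])
to(.4045,.3403,.06,48.3)
E
```

```text
t 18.3 pos [0.4034 0.3394 0.2191] yhead 47.96 | d cm [-1.000e-02  1.700e-01  1.591e+01] spin -0.34 F [ 0.3  0.1 -0.4] tilt -1.0 q7 0.07
```

View pics/c6.png

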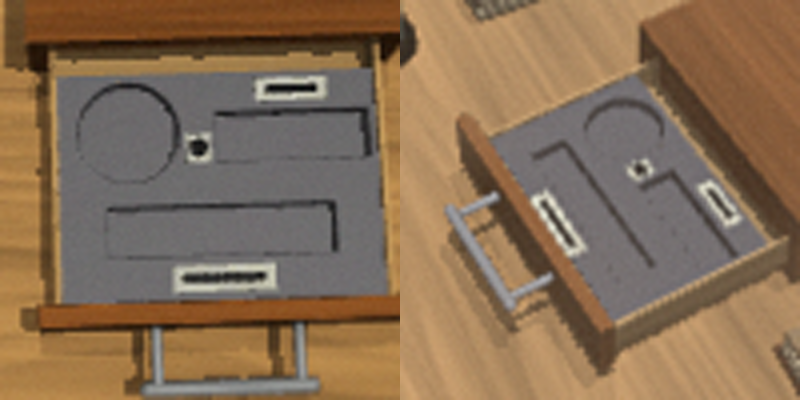

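The drawer is out. In the top crop the long slot is at about (221,229) and the short slot at about (291,134), both clearly outlined. The side crop shows the same slots' far walls.

```bash
python3 - <<'E'
from h import *
c=lambda l,o:(np.array(l,float)+.5)/4-.5+o
top=c([[107,204],[336,201],[107,258],[337,252],[214,111],[368,106],[214,161],[371,156]],[265,185])
side=c([[170,141],[255,267],[277,169],[337,256]],[225,180])
Xt=plane("top",top,.046);Xs=plane("side",side,.046)
print(tri(top[[0,1,4,5]],side).round(4))
# model in slot_long frame (x back, y)
M=np.array([[17,78],[17,-78],[-17,78],[-17,-78],[82,1],[82,-105],[48,1],[48,-105]])/1000
def fit(M,X):
    A,B=M-M.mean(0),X-X.mean(0);a=np.arctan2((A[:,0]*B[:,1]-A[:,1]*B[:,0]).sum(),(A*B).sum());R=np.array([[np.cos(a),-np.sin(a)],[np.sin(a),np.cos(a)]])
    t=X.mean(0)-R@M.mean(0);r=(M@R.T+t-X)*1000
    print("yaw",np.degrees(a).round(2),"long",t.round(4),"short",(R@[.065,-.052]+t).round(4),"cab face",(R@[.11,0]+t).round(4));print(r.round(1).tolist())
fit(M,Xt[:,:2]);fit(M[[0,1,4,5]],Xs[:,:2]);fit(M[[0,1,2,3,4,5,6,7,0,1,4,5]],np.vstack([Xt,Xs])[:,:2])
E
```

```text
[[ 5.513e-01 -5.010e-02  4.000e-02  2.600e-03]
 [ 5.551e-01 -2.070e-01  4.520e-02  6.000e-04]
 [ 6.190e-01 -1.232e-01  4.220e-02  4.400e-03]
 [ 6.216e-01 -2.295e-01  4.570e-02  1.800e-03]]
yaw 2.88 long [ 0.5342 -0.1283] short [ 0.6017 -0.177 ] cab face [ 0.644  -0.1228]
[[-2.0, 0.2], [-0.2, 1.6], [1.1, -0.7], [1.0, 0.5], [-0.1, -0.8], [-1.1, 0.6], [1.1, -2.2], [0.2, 0.7]]
yaw 1.94 long [ 0.536  -0.1301] short [ 0.6028 -0.1799] cab face [ 0.646  -0.1264]
[[-0.3, 3.1], [1.2, -0.0], [-1.9, -0.4], [1.0, -2.7]]
yaw 2.49 long [ 0.5348 -0.1289] short [ 0.602 -0.178] cab face [ 0.6447 -0.1241]
[[-0.8, -0.5], [-0.1, 0.9], [2.3, -1.1], [1.1, 0.0], [0.6, -2.0], [-1.1, -0.6], [1.8, -3.1], [0.1, -0.3], [-2.3, 4.4], [0.7, 1.4], [-3.1, 1.6], [0.7, -0.7]]
```

>>> {"api": "play_rows", "payload": {"plan": [{"dx": 0, "dy": 0.1, "dz": 4, "spin": -0.3}, {"dx": 0, "dy": 0, "dz": 4, "spin": 0}, {"dx": 0, "dy": 0, "dz": 4, "spin": 0}, {"dx": 0, "dy": 0, "dz": 2, "spin": 0}, {"dx": 0, "dy": 0, "dz": 1, "spin": 0}, {"dx": 0, "dy": 0, "dz": 0, "spin": 0}]}}

```text
clock: 18.9
position: [0.4038, 0.34, 0.0692]
ee_rot: [0.355, 0.935, -0.001, -0.0]
ft_force: [0.0, -0.7, 0.8]
opening: 0.06
gripper_force: 0.0
```

>>> {"api": "play_rows", "payload": {"plan": [{"dx": 0, "dy": 0, "dz": 0.5, "spin": 0}, {"dx": 0, "dy": 0, "dz": 0.3, "spin": 0}, {"dx": 0, "dy": 0, "dz": 0.2, "spin": 0}, {"dx": 0, "dy": 0, "dz": 0.2, "spin": 0}, {"dx": 0, "dy": 0, "dz": 0, "spin": 0}]}}

```text
clock: 19.4
position: [0.4043, 0.3408, 0.0584]
ee_rot: [0.354, 0.935, 0.0, 0.0]
ft_force: [1.0, -1.2, -0.2]
opening: 0.0598
gripper_force: 0.0
```

>>> {"api": "play_rows", "payload": {"plan": [{"dx": 0, "dy": 0, "dz": 0.2, "spin": 0}, {"dx": 0, "dy": 0, "dz": 0.2, "spin": 0}, {"dx": 0, "dy": 0, "dz": 0, "spin": 0}]}}

```text
clock: 19.7
position: [0.4042, 0.3406, 0.0541]
ee_rot: [0.354, 0.935, -0.0, -0.0]
ft_force: [-1.0, 0.0, 0.4]
opening: 0.0599
gripper_force: 0.0
```

```bash
python3 - <<'E'
from h import *
s=grab_frame("side");t=grab_frame("top");cv2.imwrite('pics/c7.png',np.hstack([crop(s,(196,160),33,400),crop(t,(144,284),40,400)])[:,:,::-1])
to(.4045,.3403,.06,48.3)
E
```

```text
t 19.8 pos [0.4043 0.3407 0.0543] yhead 48.51 | d cm [-0.04 -0.01 -0.57] spin 0.21 F [ 0.7 -0.3 -0.1] tilt -1.0 q7 0.11
```

View pics/c7.png

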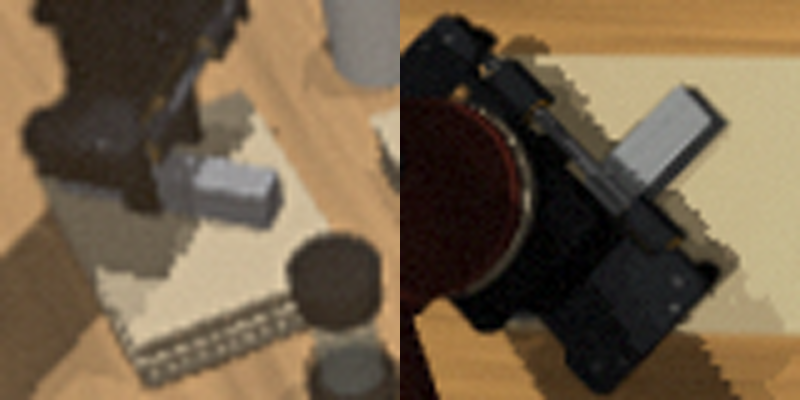

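The fingers straddle the long bar and its far end shows free at (235,190). I'll keep feeling downward for the volume's top.

>>> {"api": "play_rows", "payload": {"plan": [{"dx": 0, "dy": 0, "dz": 0.15, "spin": 0}, {"dx": 0, "dy": 0, "dz": 0.15, "spin": 0}, {"dx": 0, "dy": 0, "dz": 0, "spin": 0}]}}

```text
clock: 20.1
position: [0.4042, 0.3406, 0.0511]
ee_rot: [0.354, 0.935, -0.0, -0.0]
ft_force: [-0.8, -0.8, -1.1]
opening: 0.0598
gripper_force: 0.0
```

>>> {"api": "play_rows", "payload": {"plan": [{"dx": 0, "dy": 0, "dz": 0.15, "spin": 0}, {"dx": 0, "dy": 0, "dz": 0.15, "spin": 0}, {"dx": 0, "dy": 0, "dz": 0, "spin": 0}]}}

```text
clock: 20.4
position: [0.4042, 0.3406, 0.0481]
ee_rot: [0.354, 0.935, -0.0, -0.0]
ft_force: [-0.5, -1.2, -0.5]
opening: 0.0601
gripper_force: 0.0
```

>>> {"api": "play_rows", "payload": {"plan": [{"dx": 0, "dy": 0, "dz": 0.15, "spin": 0}, {"dx": 0, "dy": 0, "dz": 0.15, "spin": 0}, {"dx": 0, "dy": 0, "dz": 0, "spin": 0}]}}

```text
clock: 20.7
position: [0.4042, 0.3406, 0.0451]
ee_rot: [0.354, 0.935, -0.0, -0.0]
ft_force: [0.6, -0.3, -0.1]
opening: 0.0602
gripper_force: 0.0
```

>>> {"api": "play_rows", "payload": {"plan": [{"dx": 0, "dy": 0, "dz": 0.15, "spin": 0}, {"dx": 0, "dy": 0, "dz": 0.15, "spin": 0}, {"dx": 0, "dy": 0, "dz": 0, "spin": 0}]}}

```text
clock: 21.0
position: [0.4042, 0.3406, 0.0421]
ee_rot: [0.354, 0.935, -0.0, -0.0]
ft_force: [0.3, -0.1, 0.2]
opening: 0.06
gripper_force: 0.0
```

>>> {"api": "play_rows", "payload": {"plan": [{"dx": 0, "dy": 0, "dz": 0.15, "spin": 0}, {"dx": 0, "dy": 0, "dz": 0.15, "spin": 0}, {"dx": 0, "dy": 0, "dz": 0, "spin": 0}]}}

```text
clock: 21.3
position: [0.4042, 0.3406, 0.0391]
ee_rot: [0.354, 0.935, -0.0, -0.0]
ft_force: [0.0, 0.1, 0.2]
opening: 0.0598
gripper_force: 0.0
```

>>> {"api": "play_rows", "payload": {"plan": [{"dx": 0, "dy": 0, "dz": 0.15, "spin": 0}, {"dx": 0, "dy": 0, "dz": 0.15, "spin": 0}, {"dx": 0, "dy": 0, "dz": 0, "spin": 0}]}}

```text
clock: 21.6
position: [0.4042, 0.3406, 0.0361]
ee_rot: [0.354, 0.935, -0.0, -0.0]
ft_force: [0.0, -0.3, 0.1]
opening: 0.0602
gripper_force: 0.0
```

>>> {"api": "play_rows", "payload": {"plan": [{"dx": 0, "dy": 0, "dz": 0.15, "spin": 0}, {"dx": 0, "dy": 0, "dz": 0.15, "spin": 0}, {"dx": 0, "dy": 0, "dz": 0, "spin": 0}]}}

```text
clock: 21.9
position: [0.4042, 0.3406, 0.0331]
ee_rot: [0.354, 0.935, -0.0, -0.0]
ft_force: [-0.2, -0.2, -0.4]
opening: 0.0604
gripper_force: 0.0
```

>>> {"api": "play_rows", "payload": {"plan": [{"dx": 0, "dy": 0, "dz": 0.15, "spin": 0}, {"dx": 0, "dy": 0, "dz": 0, "spin": 0}]}}

```text
clock: 22.1
position: [0.4044, 0.3408, 0.0323]
ee_rot: [0.354, 0.935, 0.0, -0.0]
ft_force: [-1.5, -1.0, 5.9]
opening: 0.0602
gripper_force: 2.9
```

Contact at TCP z≈0.0325 against the 45 mm volume, so the fingertips really end 12.5 mm above the TCP point. That agrees with the handle grip. I'll lift 16 mm, grip, then raise.

>>> {"api": "play_rows", "payload": {"plan": [{"dx": 0, "dy": 0, "dz": -0.8, "spin": 0}, {"dx": 0, "dy": 0, "dz": -0.8, "spin": 0}, {"dx": 0, "dy": 0, "dz": 0, "spin": 0}]}}

```text
clock: 22.4
position: [0.4051, 0.3414, 0.0493]
ee_rot: [0.354, 0.935, 0.001, 0.0]
ft_force: [0.4, 0.1, 0.3]
opening: 0.0602
gripper_force: 0.0
```

>>> {"api": "play_rows", "payload": {"plan": [{"dx": 0, "dy": 0, "dz": 0, "spin": 0}, {"dx": 0, "dy": 0, "dz": 0, "spin": 0}, {"dx": 0, "dy": 0, "dz": 0, "spin": 0}, {"dx": 0, "dy": 0, "dz": 0, "spin": 0}, {"dx": 0, "dy": 0, "dz": 0, "spin": 0}, {"dx": 0, "dy": 0, "dz": 0, "spin": 0}, {"dx": 0, "dy": 0, "dz": 0, "spin": 0}, {"dx": 0, "dy": 0, "dz": 0, "spin": 0}], "hand": 1.5, "grip_force": 45}}

```text
clock: 23.2
position: [0.4044, 0.3408, 0.0478]
ee_rot: [0.354, 0.935, 0.0, 0.0]
ft_force: [2.2, 1.1, -2.2]
opening: 0.028
gripper_force: 44.9
```

>>> {"api": "play_rows", "payload": {"plan": [{"dx": 0, "dy": 0, "dz": -1, "spin": 0}, {"dx": 0, "dy": 0, "dz": -3, "spin": 0}, {"dx": 0, "dy": 0, "dz": -4, "spin": 0}, {"dx": 0, "dy": 0, "dz": -4, "spin": 0}, {"dx": 0, "dy": 0, "dz": -2, "spin": 0}, {"dx": 0, "dy": 0, "dz": 0, "spin": 0}]}}

```text
clock: 23.8
position: [0.4052, 0.3414, 0.1909]
ee_rot: [0.354, 0.935, 0.002, 0.001]
ft_force: [0.5, 1.2, -7.2]
opening: 0.0274
gripper_force: 44.9
```

>>> {"api": "play_rows", "payload": {"plan": [{"dx": 0, "dy": 0, "dz": 0, "spin": 4}, {"dx": 0, "dy": 0, "dz": 0, "spin": 7.5}, {"dx": 0, "dy": 0, "dz": 0, "spin": 7.5}, {"dx": 0, "dy": 0, "dz": 0, "spin": 7.5}, {"dx": 0, "dy": 0, "dz": 0, "spin": 7.5}, {"dx": 0, "dy": 0, "dz": 0, "spin": 7.5}, {"dx": 0, "dy": 0, "dz": 0, "spin": 4.1}, {"dx": 0, "dy": 0, "dz": 0, "spin": 0}]}}

```text
clock: 24.6
position: [0.4033, 0.3397, 0.1858]
ee_rot: [0.689, 0.724, -0.002, 0.0]
ft_force: [0.7, -0.6, -7.1]
opening: 0.0275
gripper_force: 44.9
```

```bash
python3 - <<'E'
from h import *
to(.5342,-.1283,.1875,2.9);print(get_state()['opening'],get_state()['wrist_torque'])
E
```

```text
t 24.6 pos [0.4033 0.3397 0.1858] yhead 2.84 | d cm [-47.39  10.76  -0.07] spin -0.06 F [ 0.7 -0.6 -7.1] tilt -1.0 q7 -0.71
0.02750756008547671 [-0.06049059  0.05015174 -0.01922158]
```

>>> {"api": "play_rows", "payload": {"plan": [{"dx": -2.5, "dy": 0.9, "dz": 0, "spin": 0}, {"dx": -4.6, "dy": 1.1, "dz": 0, "spin": 0}, {"dx": -4.6, "dy": 1.1, "dz": 0, "spin": 0}, {"dx": -4.6, "dy": 1.1, "dz": 0, "spin": 0}, {"dx": -4.6, "dy": 1.1, "dz": 0, "spin": 0}, {"dx": -4.6, "dy": 1.1, "dz": 0, "spin": 0}, {"dx": -4.6, "dy": 1.1, "dz": 0, "spin": 0}, {"dx": -4.6, "dy": 1.1, "dz": 0, "spin": 0}, {"dx": -4.6, "dy": 1.1, "dz": 0, "spin": 0}, {"dx": -4.4, "dy": 1, "dz": 0, "spin": 0}]}}

```text
clock: 25.6
position: [0.5327, -0.0923, 0.1869]
ee_rot: [0.688, 0.726, -0.0, -0.0]
ft_force: [0.9, 0.7, -8.2]
opening: 0.0275
gripper_force: 44.9
```

>>> {"api": "play_rows", "payload": {"plan": [{"dx": -2.7, "dy": 0, "dz": 2, "spin": 0}, {"dx": -1, "dy": 0, "dz": 3, "spin": 0}, {"dx": 0, "dy": 0, "dz": 2, "spin": 0}, {"dx": 0, "dy": 0, "dz": 1, "spin": 0}, {"dx": 0, "dy": 0, "dz": 0, "spin": 0}, {"dx": 0, "dy": 0, "dz": 0, "spin": 0}]}}

```text
clock: 26.2
position: [0.5355, -0.1269, 0.1083]
ee_rot: [0.688, 0.725, 0.0, 0.0]
ft_force: [-0.3, 0.7, -7.7]
opening: 0.0279
gripper_force: 44.9
```

```bash
python3 - <<'E'
from h import *
to(.5342,-.1283,.060,2.9)
s=grab_frame("side");cv2.imwrite('pics/c8.png',cv2.resize(s[180:280,225:325],(590,590),interpolation=cv2.INTER_CUBIC)[:,:,::-1])
E
```

```text
t 26.2 pos [ 0.5355 -0.1269  0.1083] yhead 2.99 | d cm [-0.14 -0.14  4.83] spin 0.09 F [-0.3  0.7 -7.7] tilt -1.0 q7 0.36
```

View pics/c8.png

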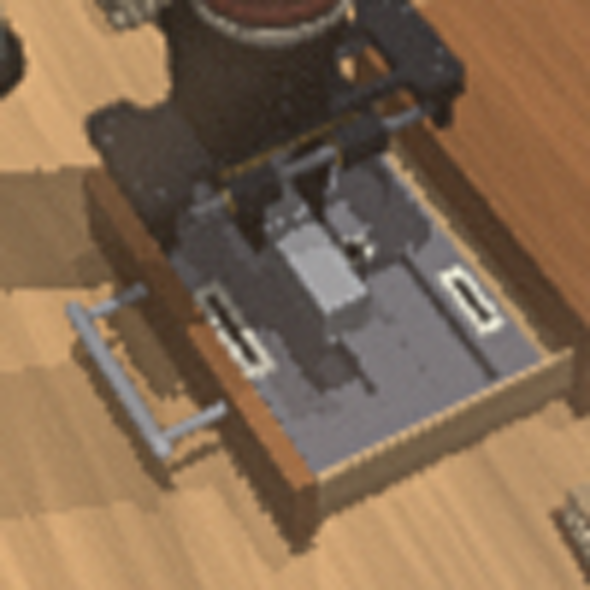

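The long bar hangs level over its slot, with the bar end at (340,300) and the slot end mark at (365,385). I'll lower it in stages.

>>> {"api": "play_rows", "payload": {"plan": [{"dx": -0.1, "dy": -0.1, "dz": 1.5, "spin": 0}, {"dx": 0, "dy": 0, "dz": 1.5, "spin": 0}, {"dx": 0, "dy": 0, "dz": 1.5, "spin": 0}, {"dx": 0, "dy": 0, "dz": 0.7, "spin": 0}, {"dx": 0, "dy": 0, "dz": 0, "spin": 0}, {"dx": 0, "dy": 0, "dz": 0, "spin": 0}]}}

```text
clock: 26.85
position: [0.5343, -0.1285, 0.0558]
ee_rot: [0.689, 0.725, -0.0, 0.0]
ft_force: [-0.2, -0.6, -8.3]
opening: 0.0274
gripper_force: 44.9
```

```bash
python3 - <<'E'
from h import *
to(.5342,-.1283,.050,2.9)
E
```

```text
t 26.85 pos [ 0.5343 -0.1285  0.0558] yhead 2.9 | d cm [ 0.02 -0.01  0.58] spin -0.0 F [-0.2 -0.6 -8.3] tilt -1.0 q7 0.41
```

>>> {"api": "play_rows", "payload": {"plan": [{"dx": 0, "dy": 0, "dz": 0.3, "spin": 0}, {"dx": 0, "dy": 0, "dz": 0.3, "spin": 0}, {"dx": 0, "dy": 0, "dz": 0.2, "spin": 0}, {"dx": 0, "dy": 0, "dz": 0.2, "spin": 0}, {"dx": 0, "dy": 0, "dz": 0, "spin": 0}]}}

```text
clock: 27.35
position: [0.5341, -0.1282, 0.0456]
ee_rot: [0.689, 0.725, -0.0, -0.0]
ft_force: [-0.3, -0.7, -7.1]
opening: 0.0276
gripper_force: 44.9
```

The bar is below the rim with no contact, so it's inside the slot.

>>> {"api": "play_rows", "payload": {"plan": [{"dx": 0, "dy": 0, "dz": 0.3, "spin": 0}, {"dx": 0, "dy": 0, "dz": 0.3, "spin": 0}, {"dx": 0, "dy": 0, "dz": 0.1, "spin": 0}, {"dx": 0, "dy": 0, "dz": 0, "spin": 0}]}}

```text
clock: 27.75
position: [0.5341, -0.1283, 0.0386]
ee_rot: [0.689, 0.725, -0.0, -0.0]
ft_force: [0.6, -0.8, -7.4]
opening: 0.0275
gripper_force: 44.9
```

>>> {"api": "play_rows", "payload": {"plan": [{"dx": 0, "dy": 0, "dz": 0.1, "spin": 0}, {"dx": 0, "dy": 0, "dz": 0, "spin": 0}]}}

```text
clock: 27.95
position: [0.5343, -0.1283, 0.0378]
ee_rot: [0.689, 0.725, -0.0, -0.0]
ft_force: [-0.4, 0.2, -7.8]
opening: 0.0277
gripper_force: 44.9
```

>>> {"api": "play_rows", "payload": {"plan": [{"dx": 0, "dy": 0, "dz": 0, "spin": 0}, {"dx": 0, "dy": 0, "dz": 0, "spin": 0}, {"dx": 0, "dy": 0, "dz": 0, "spin": 0}, {"dx": 0, "dy": 0, "dz": -1, "spin": 0}, {"dx": 0, "dy": 0, "dz": -3, "spin": 0}, {"dx": 0, "dy": 0, "dz": -4, "spin": 0}, {"dx": 0, "dy": 0, "dz": -5, "spin": 0}, {"dx": 0, "dy": 0, "dz": -5, "spin": 0}, {"dx": 0, "dy": 0, "dz": 0, "spin": 0}], "hand": 4.4, "grip_force": 45}}

```text
clock: 28.85
position: [0.5376, -0.1297, 0.2256]
ee_rot: [0.689, 0.724, 0.004, 0.004]
ft_force: [0.1, 0.3, -0.6]
opening: 0.0441
gripper_force: 0.0
```

```bash
python3 - <<'E'
from h import *
to(.6368,.2419,.216,-17.7)
E
```

```text
t 28.85 pos [ 0.5376 -0.1297  0.2256] yhead 2.85 | d cm [36.62 11.75  1.08] spin 20.55 F [ 0.1  0.3 -0.6] tilt -0.9999 q7 0.3
```

>>> {"api": "play_rows", "payload": {"plan": [{"dx": 3, "dy": 1.2, "dz": 0, "spin": 0}, {"dx": 4.5, "dy": 1.5, "dz": 0, "spin": 0}, {"dx": 4.5, "dy": 1.5, "dz": 0, "spin": 0}, {"dx": 4.5, "dy": 1.5, "dz": 0, "spin": 0}, {"dx": 4.5, "dy": 1.5, "dz": 0, "spin": 0}, {"dx": 4.5, "dy": 1.5, "dz": 0, "spin": 0}, {"dx": 4.5, "dy": 1.5, "dz": 0, "spin": 0}, {"dx": 4.5, "dy": 1.2, "dz": 0, "spin": 0}, {"dx": 2, "dy": 0.7, "dz": 0, "spin": 0}], "hand": 6}}

```text
clock: 29.75
position: [0.6359, 0.2484, 0.2177]
ee_rot: [0.687, 0.727, 0.0, -0.001]
ft_force: [0.6, -0.5, -0.0]
opening: 0.0598
gripper_force: 0.0
```

>>> {"api": "play_rows", "payload": {"plan": [{"dx": 0, "dy": 0, "dz": 0, "spin": 6.85}, {"dx": 0, "dy": 0, "dz": 0, "spin": 6.85}, {"dx": 0, "dy": 0, "dz": 0, "spin": 6.85}, {"dx": 0, "dy": 0, "dz": 0, "spin": 0}]}}

```text
clock: 30.15
position: [0.6367, 0.2423, 0.2183]
ee_rot: [0.808, 0.589, 0.0, 0.0]
ft_force: [0.1, 0.0, -0.8]
opening: 0.06
gripper_force: 0.0
```

```bash
python3 - <<'E'
from h import *
to(.6368,.2419,.048,-17.7)
t=grab_frame("top")
cv2.imwrite('pics/c9.png',cv2.resize(t[185:285,265:365],(590,590),interpolation=cv2.INTER_CUBIC)[:,:,::-1])
gr=lambda h:(h[...,1]<40)&(h[...,2]>125)
try:
  k=blob("top",t,(280,230,360,252),gr);print(rect(plane("top",k,.066)))
except Exception as e: print(e)
E
```

```text
t 30.15 pos [0.6367 0.2423 0.2183] yhead -17.76 | d cm [-0.03  0.02 17.03] spin -0.06 F [ 0.1  0.  -0.8] tilt -1.0 q7 -0.56
(array([ 535.4, -125.6]), array([212.9,  56.8]), -88.6)
```

View pics/c9.png

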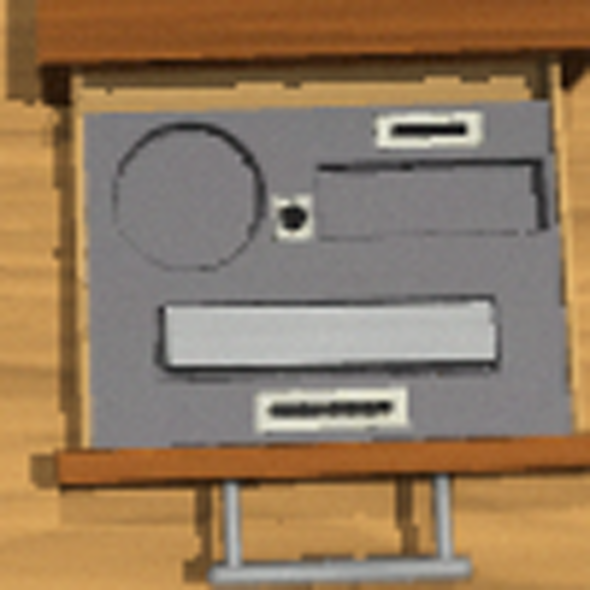

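The long bar sits in its slot, from (165,335) to (497,330). Next is the short bar.

>>> {"api": "play_rows", "payload": {"plan": [{"dx": 0, "dy": 0, "dz": 4, "spin": 0}, {"dx": 0, "dy": 0, "dz": 4, "spin": 0}, {"dx": 0, "dy": 0, "dz": 4, "spin": 0}, {"dx": 0, "dy": 0, "dz": 3, "spin": 0}, {"dx": 0, "dy": 0, "dz": 1.3, "spin": 0}, {"dx": 0, "dy": 0, "dz": 0.7, "spin": 0}, {"dx": 0, "dy": 0, "dz": 0, "spin": 0}, {"dx": 0, "dy": 0, "dz": 0, "spin": 0}]}}

```text
clock: 31.0
position: [0.6377, 0.2426, 0.0496]
ee_rot: [0.807, 0.591, 0.001, 0.0]
ft_force: [-0.6, 0.0, 0.4]
opening: 0.0598
gripper_force: 0.0
```

```bash
python3 - <<'E'
from h import *
to(.6368,.2419,.048,-17.7)
E
```

```text
t 31.0 pos [0.6377 0.2426 0.0496] yhead -17.61 | d cm [-0.1  -0.07  0.16] spin 0.09 F [-0.6  0.   0.4] tilt -1.0 q7 -0.51
```

>>> {"api": "play_rows", "payload": {"plan": [{"dx": 0, "dy": 0, "dz": 0, "spin": 0}, {"dx": 0, "dy": 0, "dz": 0, "spin": 0}, {"dx": 0, "dy": 0, "dz": 0, "spin": 0}, {"dx": 0, "dy": 0, "dz": 0, "spin": 0}, {"dx": 0, "dy": 0, "dz": 0, "spin": 0}, {"dx": 0, "dy": 0, "dz": 0, "spin": 0}, {"dx": 0, "dy": 0, "dz": 0, "spin": 0}, {"dx": 0, "dy": 0, "dz": 0, "spin": 0}], "hand": 1.5}}

```text
clock: 31.8
position: [0.6367, 0.2424, 0.048]
ee_rot: [0.807, 0.59, 0.0, 0.0]
ft_force: [0.6, -0.8, 1.6]
opening: 0.0278
gripper_force: 45.0
```

>>> {"api": "play_rows", "payload": {"plan": [{"dx": 0, "dy": 0, "dz": -1, "spin": 0}, {"dx": 0, "dy": 0, "dz": -3, "spin": 0}, {"dx": 0, "dy": 0, "dz": -4, "spin": 0}, {"dx": 0, "dy": 0, "dz": -4, "spin": 0}, {"dx": 0, "dy": 0, "dz": -2, "spin": 0}, {"dx": 0, "dy": 0, "dz": 0, "spin": -6.85}, {"dx": 0, "dy": 0, "dz": 0, "spin": -6.85}, {"dx": 0, "dy": 0, "dz": 0, "spin": -6.9}, {"dx": 0, "dy": 0, "dz": 0, "spin": 0}, {"dx": 0, "dy": 0, "dz": 0, "spin": 0}]}}

```text
clock: 32.8
position: [0.6363, 0.2421, 0.1877]
ee_rot: [0.69, 0.724, -0.0, -0.0]
ft_force: [0.1, -0.4, -5.3]
opening: 0.0274
gripper_force: 45.0
```

```bash
python3 - <<'E'
from h import *
to(.6017,-.177,.1875,2.9);print(get_state()['opening'])
E
```

```text
t 32.8 pos [0.6363 0.2421 0.1877] yhead 2.74 | d cm [-4.17e+01 -5.46e+00  3.00e-02] spin -0.16 F [ 0.1 -0.4 -5.3] tilt -1.0 q7 -0.22
0.027436932341553665
```

>>> {"api": "play_rows", "payload": {"plan": [{"dx": -2.5, "dy": -0.5, "dz": 0, "spin": -0.15}, {"dx": -4.5, "dy": -0.6, "dz": 0, "spin": 0}, {"dx": -4.5, "dy": -0.6, "dz": 0, "spin": 0}, {"dx": -4.5, "dy": -0.6, "dz": 0, "spin": 0}, {"dx": -4.5, "dy": -0.6, "dz": 0, "spin": 0}, {"dx": -4.5, "dy": -0.6, "dz": 0, "spin": 0}, {"dx": -4.5, "dy": -0.6, "dz": 0, "spin": 0}, {"dx": -4.5, "dy": -0.6, "dz": 0, "spin": 0}, {"dx": -4.5, "dy": -0.6, "dz": 0, "spin": 0}, {"dx": -3.2, "dy": -0.2, "dz": 0, "spin": 0}]}}

```text
clock: 33.8
position: [0.6029, -0.181, 0.1883]
ee_rot: [0.69, 0.724, -0.0, 0.0]
ft_force: [-0.1, -0.1, -4.5]
opening: 0.0274
gripper_force: 45.0
```

>>> {"api": "play_rows", "payload": {"plan": [{"dx": 0, "dy": 0, "dz": 2, "spin": 0}, {"dx": 0, "dy": 0, "dz": 3, "spin": 0}, {"dx": 0, "dy": 0, "dz": 3, "spin": 0}, {"dx": 0, "dy": 0, "dz": 2.5, "spin": 0}, {"dx": 0, "dy": 0, "dz": 1.5, "spin": 0}, {"dx": 0, "dy": 0, "dz": 0.6, "spin": 0}, {"dx": 0, "dy": 0, "dz": 0, "spin": 0}, {"dx": 0, "dy": 0, "dz": 0, "spin": 0}]}}

```text
clock: 34.6
position: [0.605, -0.1773, 0.0631]
ee_rot: [0.688, 0.726, 0.0, 0.001]
ft_force: [-0.1, -0.4, -3.6]
opening: 0.0279
gripper_force: 45.0
```

```bash
python3 - <<'E'
from h import *
to(.6017,-.177,.050,2.9)
E
```

```text
t 34.6 pos [ 0.605  -0.1773  0.0631] yhead 3.08 | d cm [ 0.05 -0.33  1.31] spin 0.18 F [-0.1 -0.4 -3.6] tilt -1.0 q7 0.51
```

>>> {"api": "play_rows", "payload": {"plan": [{"dx": 0, "dy": -0.2, "dz": 0.4, "spin": 0}, {"dx": 0, "dy": 0, "dz": 0.3, "spin": 0}, {"dx": 0, "dy": 0, "dz": 0, "spin": 0}, {"dx": 0, "dy": 0, "dz": 0, "spin": 0}, {"dx": 0, "dy": 0, "dz": 0, "spin": 0}]}}

```text
clock: 35.1
position: [0.6024, -0.1771, 0.055]
ee_rot: [0.688, 0.726, 0.0, 0.0]
ft_force: [0.4, 0.0, -4.3]
opening: 0.0274
gripper_force: 45.0
```

```bash
python3 - <<'E'
from h import *
to(.6017,-.177,.050,2.9)
E
```

```text
t 35.1 pos [ 0.6024 -0.1771  0.055 ] yhead 3.11 | d cm [ 0.01 -0.07  0.5 ] spin 0.21 F [ 0.4  0.  -4.3] tilt -1.0 q7 0.52
```

>>> {"api": "play_rows", "payload": {"plan": [{"dx": 0, "dy": 0, "dz": 0.3, "spin": 0.2}, {"dx": 0, "dy": 0, "dz": 0.3, "spin": 0}, {"dx": 0, "dy": 0, "dz": 0.3, "spin": 0}, {"dx": 0, "dy": 0, "dz": 0, "spin": 0}, {"dx": 0, "dy": 0, "dz": 0, "spin": 0}]}}

```text
clock: 35.6
position: [0.6021, -0.1771, 0.0457]
ee_rot: [0.689, 0.725, -0.0, -0.0]
ft_force: [0.3, 0.2, -5.1]
opening: 0.0269
gripper_force: 45.0
```

No contact below the rim. I'll lower it the rest of the way and release.

>>> {"api": "play_rows", "payload": {"plan": [{"dx": 0, "dy": 0, "dz": 0.3, "spin": 0}, {"dx": 0, "dy": 0, "dz": 0.3, "spin": 0}, {"dx": 0, "dy": 0, "dz": 0.2, "spin": 0}, {"dx": 0, "dy": 0, "dz": 0, "spin": 0}, {"dx": 0, "dy": 0, "dz": 0, "spin": 0}]}}

```text
clock: 36.1
position: [0.6022, -0.1771, 0.0378]
ee_rot: [0.689, 0.725, -0.0, -0.0]
ft_force: [0.6, 0.1, -4.2]
opening: 0.0274
gripper_force: 45.0
```

>>> {"api": "play_rows", "payload": {"plan": [{"dx": 0, "dy": 0, "dz": 0, "spin": 0}, {"dx": 0, "dy": 0, "dz": 0, "spin": 0}, {"dx": 0, "dy": 0, "dz": 0, "spin": 0}, {"dx": 0, "dy": 0, "dz": -1, "spin": 0}, {"dx": 0, "dy": 0, "dz": -3, "spin": 0}, {"dx": 0, "dy": 0, "dz": -4, "spin": 0}, {"dx": 0, "dy": 0, "dz": -5, "spin": 0}, {"dx": 0, "dy": 0, "dz": -5, "spin": 0}, {"dx": 0, "dy": 0, "dz": 0, "spin": 0}], "hand": 4.2}}

```text
clock: 37.0
position: [0.6053, -0.1789, 0.2265]
ee_rot: [0.689, 0.725, 0.003, 0.005]
ft_force: [0.2, 0.3, -0.9]
opening: 0.0423
gripper_force: 0.0
```

>>> {"api": "play_rows", "payload": {"plan": [{"dx": 3, "dy": 0, "dz": 0, "spin": 0}, {"dx": 4.5, "dy": 0, "dz": 0, "spin": 0}, {"dx": 4.5, "dy": 0, "dz": 0, "spin": 0}, {"dx": 4.5, "dy": 0, "dz": 0, "spin": 0}, {"dx": 4.5, "dy": 0, "dz": 0, "spin": 0}, {"dx": 4.5, "dy": 0, "dz": 0, "spin": 0}, {"dx": 4.5, "dy": 0, "dz": 0, "spin": 0}, {"dx": 3, "dy": 0, "dz": 0, "spin": 0}, {"dx": 0, "dy": 0, "dz": 0, "spin": 0}, {"dx": 0, "dy": 0, "dz": 0, "spin": 0}]}}

```text
clock: 38.0
position: [0.5855, 0.1528, 0.2185]
ee_rot: [0.688, 0.725, 0.0, 0.0]
ft_force: [-1.0, -0.3, 1.0]
opening: 0.0422
gripper_force: 0.0
```

```bash
python3 - <<'E'
from h import *
t=grab_frame("top");s=grab_frame("side")
cv2.imwrite('pics/c10.png',np.hstack([cv2.resize(t[185:320,265:480],(400,251),interpolation=cv2.INTER_CUBIC),cv2.resize(s[180:315,190:405],(400,251),interpolation=cv2.INTER_CUBIC)])[:,:,::-1])
gr=lambda h:(h[...,2]>165)&(h[...,1]<40)
for r in((285,232,352,250),(310,208,362,227)):
    try: print(rect(plane("top",blob("top",t,r,gr),.066)))
    except Exception as e: print("none")
dk=lambda h:h[...,2]<80
print("case",rect(plane("top",blob("top",t,(385,225,445,310),dk),.033)))
to(.6,0,.2,0)
E
```

```text
(array([ 533.5, -128.2]), array([147.8,  25.5]), -87.5)
(array([ 602.1, -175.1]), array([98.1, 24.9]), -88.5)
case (array([ 472.6, -398. ]), array([158.7,  67.4]), 9.9)
t 38.1 pos [0.5859 0.1509 0.2185] yhead 2.8 | d cm [-15.14   0.68   1.85] spin 2.8 F [-0.7 -0.4  0.6] tilt -1.0 q7 -0.16
```

View pics/c10.png

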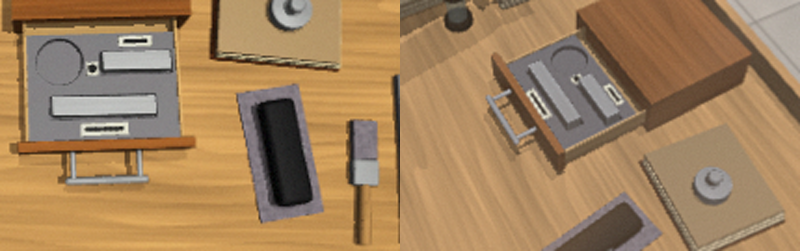

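Both bars lie in their slots at z≈0.066, matching the expected centres within 2 mm. The case lies on the pad, the drawer is open, and the brush and round weight haven't moved.

```bash
python3 -c "
from plant import *
print(hand_in())"
```

```text
the job is handed in; nothing more can be done
None
```

I handed the job in at about 38 s: the case lies flat on the pad, the drawer is left fully open, both bars are in their own slots, and the other loose things look undisturbed; no verdict was returned.

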